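# Pin the die clamp's swing bar

## Task

Swing the die clamp's bar home against its stop, then take the hinge pin from the wooden rack and thread it through the lug and the bar's eye beneath it until its collar sits down on the lug, and let go. The bracket is not bolted exactly where it is measured, so find the stop and the bore by feel and gently: never press on the clamp, with fingers or pin, with more than about 30 N. Leave the punches and everything else where they are.

Things in the scene. Friction and masses are not known exactly. Their poses are not given: they have to be found in the camera images.
- plate_mark (a point): point on the top face of the die clamp's dark steel base plate (170 x 280 mm, 16 thick, fixed to the table). z up; plate's x, y axes. Bolted on the plate with slack is the bracket (hinge, bar, lug and a die as one rigid unit): all of it is shifted, unmeasured, by up to 8 mm in x and 10 mm in y, not turned, heights true. The die's top is 26 mm above this point.
- bore_mark (a point): where the middle of the lug bore's mouth would be without the slack: 60 mm above plate_mark, x 0, y -70 mm from it. The lug (upper knuckle) is a level 44 x 44 mm steel plate, 14 thick, its top at this height, bored vertically right through at 15.5 mm in its middle; a post no higher than the lug carries it on its +x side. Axes as the plate.
- hinge_mark (a point): point on the bar's upright hinge axis at mid-thickness of the bar, as it would be without the slack: 37 mm above plate_mark, x 0, y +100 mm from it. Axes as the plate. On the bar, 105 mm from the hinge axis, stands a round push peg: 14 mm diameter, top 52 mm above this point, foot 7 mm above it.
- bar (a joint): level swing bar, 30 mm wide, 14 thick, hinge axis to eye 170 mm. 0 rad: home at its hard stop, pointing to the plate's -y, its eye (lower knuckle, 40 x 40 mm, bore 15.5 mm) exactly under the lug's bore, 2 mm below the lug. Positive: eye swung out towards the plate's -x; starts 0.35 to 0.65. Stiff: 0.25 N m of hinge friction, stays where left.
- pin_grip (a point): hinge pin, steel, about 160 g; middle of its round grip (18 mm diameter, 42 long), 28 mm above the underside of its collar (26 mm wide, 5 thick). The shank below, 14 mm diameter, ends 45 mm under the collar, its last 3 mm tapering to 12. z along the pin, up. Hangs upright by the collar in the rack. Home in the clamp this point is 28 mm above the lug's top.
- rack_mid (a point): middle of the top face of the fixed wooden rack (190 x 60 mm, 58 tall). x along its row of three vertical bores, 65 mm apart; the pin hangs in any one of them, a punch in each other one.
- punch_a_c (a point): punch hanging in the rack like the pin, but with a low wide button head (34 mm wide, 14 tall) in place of the pin's slender grip; point in the head
- punch_b_c (a point): punch hanging in the rack like the pin, but with a low wide button head (34 mm wide, 14 tall) in place of the pin's slender grip; point in the head
- mug_c (a point): white mug, 80 mm wide, 85 tall; centre
- hammer_grip (a point): hammer lying flat; point on its handle
- spanner_grip (a point): spanner lying flat; point on its handle
- blank_c (a point): spare die: square steel block 60 x 60 x 30 mm with a round boss on top; centre
- oilcan_c (a point): closed can, 60 mm wide, 130 tall; centre
There are look-alikes about, which are no part of the job. What is shaped like the part that bears pin_grip but pink is not meant.

How it is judged:
By the outcome, as a careful person would: the job done as asked, in the order asked, and still so for the second after the job is handed in, with the robot touching nothing.
It also fails if it takes over 72 s, if anything falls off the work surface, if the arm or the gripper's body presses on something with over 40 N, if the wrist force passes 120 N, or if a joint passes its speed limit or range.

## Robot

A 6-joint arm with a two-finger parallel gripper is mounted at the origin on the work surface. World frame = base frame: x ahead of the robot, y to its left, z up, the work surface at z = 0. Lengths are in mm, angles in rad, forces in N, time in s.
With the tool pointing down it reaches from about 350 to 850 mm from the base axis. Payload 8.1 kg.
Tool frame: the origin (TCP) lies at the very end of the fingers, on their centre line; the grasp point (between the pads) lies 19 mm behind it (arm.pinch_z is the distance from the TCP to the grasp point, in mm); y points along the fingers, z is the direction in which the jaws open and shut, and the axes are right-handed (so a half turn about y gives the same grasp; the last joint's range is limited). The gripper opens to 85 mm and grips with 20 to 120 N. Pads are 22 mm wide; open, the fingers measure 114 mm over their backs; the gripper's body (76 mm by 85 mm) begins 54 mm behind the grasp point. The pads swing forward as they close: fully open they stand 13 mm farther back than shut.
Start: joints at [1.123, 0.13, 1.488, -0, 1.523, -0.085], TCP at [212.915, 560.957, 231.292] pointing down, gripper open.
Joint ranges: [-2.96, 2.96], [-0.89, 2.26], [0.02, 2.5], [-1.34, 4.48], [0, 2.73], [-2.66, 2.66]. Speed limits (rad/s): [2.39, 2.39, 2.79, 3.14, 3.14, 3.14].

## Interface

Orientations are given as a rotation vector (axis times angle).
In Python, from rig import arm gives the robot as it stands.
- The arm moves only by the tool send_rows, never from a script. Its argument "commands" is a list that holds one entry, the list of rows, each a list of 7 numbers: the turn, a rotation vector about the tool's x, y, z in rad, then the shift along the tool's x, y, z in mm, then the finger opening in mm, from 0 to 85.4. A call has 1 to 8 rows; each row shifts and turns the commanded pose from where the row before left it, along the tool's axes as they then stand; what a row does not reach is not made up. A row lasts 1/10 s, in which the tool goes at most 50 mm and 8.59 degrees, less where a joint would pass 70% of its speed; a pose out of reach is approached as far as the arm can. A call with a gripper value outside its range is refused whole. The fingers move at their own pace and stop on an object; "newtons" is the grip in N (left out, the last holds). Time passes only in rows, so rows that do not move let the fingers close. It gives the time, the measured TCP pose, the force and the opening at its end, in the units of the state.
- arm.get_state(): the state, without advancing time (a new reading comes with each control period).
- arm.capture(name): name is "side" or "top"; returns a dict with "color" (384x512x3 uint8, red, green, blue), "depth" (384x512 float32, mm along the optical axis (not along the pixel's ray), 0 where there is no reading), "K" (3x3 intrinsics, pixels), "rvec" (rotation vector, rad) and "tvec" (3), from world to camera coordinates, as OpenCV has them. Camera axes: x right, y down, z forward; pixel columns grow to the right and rows downward; lengths in mm; the calibration is good to about 2 mm. A picture is of the moment at which its call begins.
- arm.finish_job(): hands the job in, once; it reports no verdict.
The state is a dict: "t": time; "qpos": joint angles; "qvel": joint speeds; "joint_torque": joint torques, N m; "tcp_pos": TCP position; "tcp_rot": TCP orientation; "ft_force": force on the tool from outside, world axes, zero at the start; "moment": the same for the moment, N m; "width": finger opening in mm.
Only numpy, scipy, OpenCV 4.12 (cv2) and the standard library are available. Lean on these libraries where they do the work, as an engineer would, in place of code of your own. Each camera call takes 0.05 s, during which the arm holds its last target. There are 200 camera calls.

## Working session

There is one attempt and no reset: what is moved stays moved. The work goes in short steps, Python scripts to look and compute and a tool call to move; the robot and the scene stay as the last step left them, time stands still between calls to the robot, and variables do not carry over. Pictures are saved under pics/ and viewed, about 8 in all and at most 12, crops included, and the job is handed in when it is done.

Besides the shell and the picture viewer there is one more tool, called after "Emit:" as name(argument=value, ...) on one line, values as JSON. send_rows: Moves the arm, as the interface text tells. Its arguments: {"type":"object","properties":{"commands":{"type":"array","items":{"type":"array","items":{"type":"array","items":{"type":"number"}}}},"newtons":{"type":"number"}},"required":["commands"]}

```bash
ls; mkdir -p pics; cat > h.py <<'E'
import numpy as np, cv2
from scipy.spatial.transform import Rotation as R
from rig import arm
def cam(n):
    c=arm.capture(n); c['R']=cv2.Rodrigues(np.array(c['rvec'],float))[0]; c['t']=np.array(c['tvec'],float).ravel(); c['K']=np.array(c['K']); return c
def save(c,f,box=None,s=1):
    im=c['color'][:,:,::-1]
    if box: im=im[box[1]:box[3],box[0]:box[2]]
    cv2.imwrite('pics/'+f,cv2.resize(im,None,fx=s,fy=s,interpolation=cv2.INTER_CUBIC))
def ray(c,u,v,z):
    d=c['R'].T@np.linalg.solve(c['K'],[u,v,1.]); o=-c['R'].T@c['t']; return o+d*(z-o[2])/d[2]
def world(c):
    h,w=c['depth'].shape; u,v=np.meshgrid(np.arange(w),np.arange(h)); Z=c['depth']
    P=np.stack([u,v,np.ones_like(u)],-1)@np.linalg.inv(c['K']).T*Z[...,None]
    return (P-c['t'])@c['R']
def tool(): 
    s=arm.get_state(); return np.array(s['tcp_pos']),R.from_rotvec(s['tcp_rot']).as_matrix(),s
E
python3 - <<'E'
from h import *
for n in('top','side'):
    c=cam(n); save(c,n+'0.png',s=1.5); print(n,-c['R'].T@c['t'])
p,M,s=tool(); print(p,M.round(3),s['t'],s['width'])
E
```

```text
pics
top [ 343.26143273   -9.48498526 1410.83765272]
side [ 476.05363598 -688.69955148  782.43919283]
[212.70152456 560.50948248 230.36608546] [[ 0.935 -0.001  0.355]
 [-0.355 -0.002  0.935]
 [-0.    -1.    -0.002]] 0.1 85.48029765242941
```

View pics/top0.png

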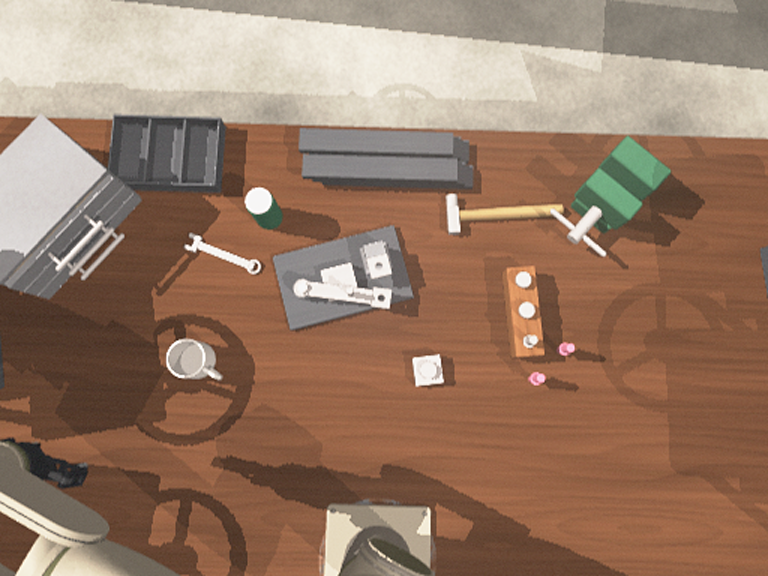

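View pics/side0.png

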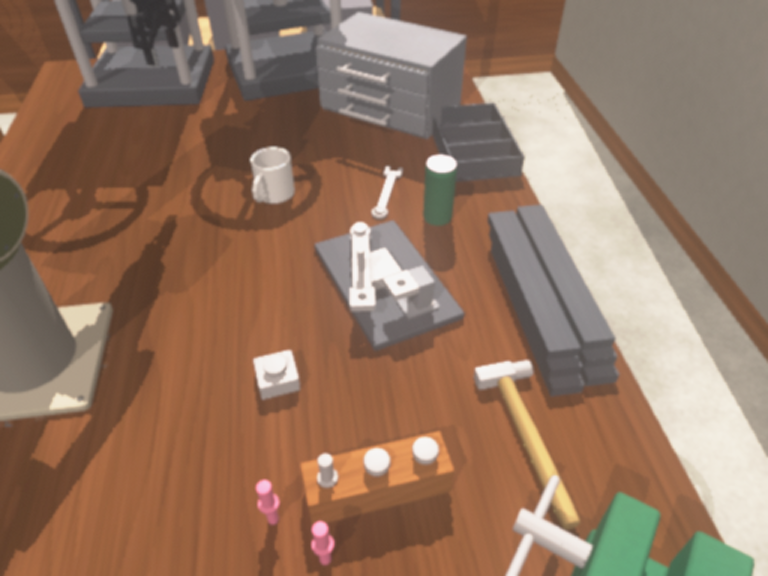

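Pin candidates in the top view (768-wide picture): the grey pin with its slender grip in the rack's near bore (531,341), two punches with wide heads (523,280) and (526,310), and pink look-alikes (567,349) and (537,379). I choose the grey one at (531,341), which shows in the side view at (326,470). Next I measure and crop.

```bash
cat > m.py <<'E'
from h import *
c=cam('top'); W=world(c); col=c['color'].astype(int); hsv=cv2.cvtColor(c['color'],cv2.COLOR_RGB2HSV)
def reg(x0,y0,x1,y1):
    m=np.zeros(col.shape[:2],bool); m[y0:y1,x0:x1]=1; return m
r=reg(175,145,285,225)
# plate: unsaturated, anything above 8mm in region
m=(r&(W[...,2]>8)&(hsv[...,1]<90)).astype(np.uint8)
top=W[r&(abs(W[...,2]-16)<6)]; print('plate z',np.median(top[:,2]),len(top))
cs,_=cv2.findContours(m,cv2.RETR_EXTERNAL,cv2.CHAIN_APPROX_NONE); k=max(cs,key=cv2.contourArea)
q=cv2.boxPoints(cv2.minAreaRect(k)); print(q)
P=np.array([ray(c,u,v,16) for u,v in q]); print(P.round(1),[np.linalg.norm(P[i]-P[i-1]).round(1) for i in range(4)])
# heights within the bracket
for name,z0,z1 in(('die',36,48),('bar',54,66),('lug',71,82),('peg',88,120)):
    a=r&(W[...,2]>z0)&(W[...,2]<z1); w=W[a]
    if len(w): print(name,len(w),w.mean(0).round(1),cv2.minAreaRect(w[:,:2].astype(np.float32)))
r=reg(325,170,380,260)
a=r&(W[...,2]>50)&(hsv[...,0]<20)&(hsv[...,1]>90); w=W[a]; print('rack',np.median(w[:,2]),cv2.minAreaRect(w[:,:2].astype(np.float32)))
a=r&(W[...,2]>64)
n,l,st,ce=cv2.connectedComponentsWithStats(a.astype(np.uint8))
for i in range(1,n):
    w=W[l==i]; print('head',ce[i].round(1),st[i][4],w.mean(0).round(1),w[:,2].max().round(1))
for z in (60,):
    pass
save(c,'crop_top.png',(170,140,390,260),3.6)
c=cam('side'); save(c,'crop_side.png',(195,140,320,350),2.8)
E
python3 m.py
```

```text
plate z 15.91793059974403 2897
[[180.70589 169.82353]
 [263.52945 149.11766]
 [276.4118  200.64708]
 [193.58823 221.35295]]
[[632.6 255.4  16. ]
 [711.4 -17.3  16. ]
 [538.7 -64.2  16. ]
 [462.9 203.7  16. ]] [np.float64(177.5), np.float64(283.8), np.float64(179.0), np.float64(278.5)]
die 312 [588.8 108.2  41.7] ((595.541015625, 139.1089324951172), (322.6686706542969, 138.76036071777344), 69.25550842285156)
bar 570 [550.3  86.2  60. ] ((593.9298706054688, 136.3941650390625), (323.630126953125, 134.80381774902344), 69.3523941040039)
lug 298 [619.4  30.   75.8] ((608.15283203125, 131.8551788330078), (282.41845703125, 143.37234497070312), 79.9574966430664)
peg 22 [566.3  99.2 102. ] ((619.6644897460938, 165.32870483398438), (245.79518127441406, 11.575373649597168), 50.820640563964844)
rack 57.74526709626928 ((481.5526428222656, -163.548095703125), (238.87643432617188, 338.197509765625), 6.67759370803833)
head [335. 173.] 1 [ 343.3   -9.5 1410.8] 1410.8
head [355. 178.] 1 [ 612.3 -312.2   64. ] 64.0
head [348.5 185.6] 91 [ 582.5 -285.7   90.3] 1410.8
head [354. 181.] 1 [ 602.4 -308.8   6
[... 1011 characters left out ...]
-376.1   81.3] 91.6
head [345. 231.] 1 [ 442.1 -279.6   64. ] 64.0
head [349. 231.] 1 [ 442.4 -292.    64.8] 64.8
head [353. 233.] 1 [ 436.5 -304.6   64.4] 64.4
head [361. 233.] 1 [ 437.1 -329.4   65.8] 65.8
head [378. 237.] 1 [ 343.3   -9.5 1410.8] 1410.8
head [338. 241.] 1 [ 343.3   -9.5 1410.8] 1410.8
head [367. 247.] 1 [ 343.3   -9.5 1410.8] 1410.8
head [370. 246.] 1 [ 343.3   -9.5 1410.8] 1410.8
head [347. 248.] 1 [ 343.3   -9.5 1410.8] 1410.8
head [359.1 251.3] 38 [ 378.4 -310.1  121.4] 1410.8
head [325. 252.] 1 [ 343.3   -9.5 1410.8] 1410.8
head [366. 254.] 1 [ 343.3   -9.5 1410.8] 1410.8
head [375. 256.] 1 [ 343.3   -9.5 1410.8] 1410.8
head [337. 258.] 1 [ 343.3   -9.5 1410.8] 1410.8
```

View pics/crop_top.png

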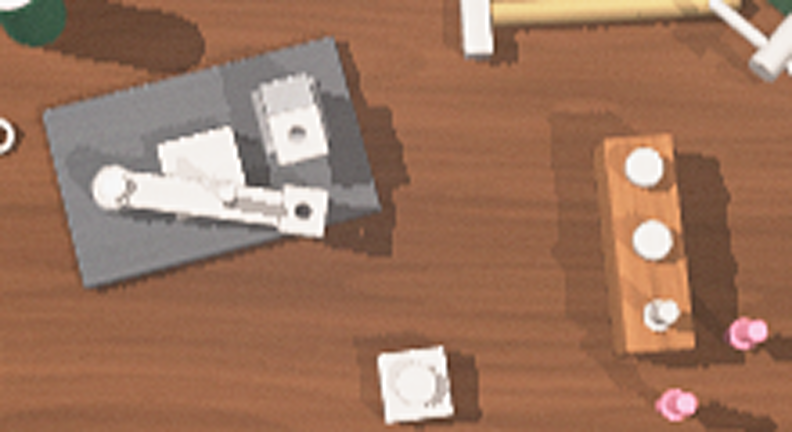

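View pics/crop_side.png

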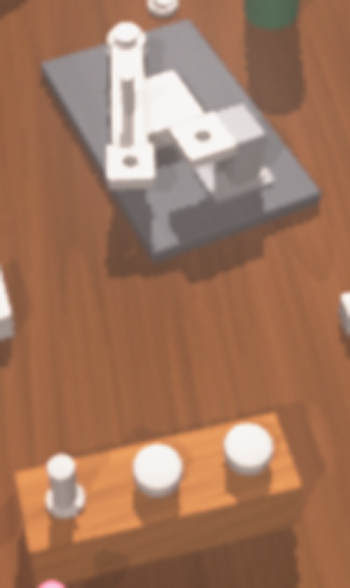

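The crop confirms the grey pin at crop (662,312): slender grip, collar, hanging in the rack's near bore. The lug bore is at (297,134), the eye bore at (304,211) and the hinge at (113,187). Next come rays from both views.

```bash
cat > m2.py <<'E'
from h import *
ct,cs=cam('top'),cam('side')
def dark(c,u,v,r=4):
    g=c['color'].astype(float).mean(2); u0,v0=int(round(u)),int(round(v)); p=g[v0-r:v0+r+1,u0-r:u0+r+1]
    w=np.clip(np.percentile(p,70)*0.85-p,0,None); yy,xx=np.mgrid[-r:r+1,-r:r+1]
    w[np.hypot(xx,yy)>r]=0
    return u0+(w*xx).sum()/w.sum(), v0+(w*yy).sum()/w.sum()
def tri(a,b):
    A=[];B=[]
    for c,(u,v) in((ct,a),(cs,b)):
        P=c['K']@np.c_[c['R'],c['t']]; A+= [u*P[2]-P[0],v*P[2]-P[1]]
    A=np.array(A); A/=np.linalg.norm(A[:,:3],axis=1)[:,None]
    return np.linalg.lstsq(A[:,:3],-A[:,3],rcond=None)[0]
T=lambda x,y:(170+x/3.6-.5,140+y/3.6-.5); S=lambda x,y:(195+x/2.8-.5,140+y/2.8-.5)
for n,a,b,z in(('lug',T(297,134),S(203,135),76),('eye',T(304,211),S(130,160),60)):
    a,b=dark(ct,*a),dark(cs,*b)
    print(n,np.round([a,b],1).tolist(),ray(ct,*a,z).round(1),ray(cs,*b,z).round(1),tri(a,b).round(1))
# hand-read pairs
for n,a,b,z in(('pin collar',T(658,316),S(65,500),63),('pin top',T(666,309),S(61,462),112),('hinge',T(112,188),S(125,38),60),('punch1',T(653,240),S(157,465),74),('punch2',T(645,166),S(248,443),74),
  ('plate a',T(44,112),S(186,22),16),('plate b',T(330,39),S(320,192),16),('plate c',T(379,208),S(157,248),16),('plate d',T(86,284),S(42,66),16)):
    print(n,ray(ct,*a,z).round(1),ray(cs,*b,z).round(1),tri(a,b).round(1))
for c in(ct,cs):
    P=c['K'];print(P[0,0],P[0,2],P[1,2])
E
python3 m2.py
```

```text
lug [[252.1, 176.0], [267.0, 188.1]] [606.7  16.9  76. ] [607.5  15.8  76. ] [607.3  16.9  74.8]
eye [[253.6, 198.2], [241.0, 197.2]] [538.3  10.1  60. ] [541.5   9.9  60. ] [540.   10.2  59.3]
pin collar [ 454.5 -302.8   63. ] [ 457.6 -305.    63. ] [ 456.1 -303.4   59.6]
pin top [ 456.5 -298.9  112. ] [ 458.5 -304.1  112. ] [ 457.7 -300.3  105.3]
hinge [554.2 179.6  60. ] [557.6 179.9  60. ] [555.9 179.7  59.8]
punch1 [ 519.8 -296.4   74. ] [ 522.6 -294.4   74. ] [ 521.  -295.8   76.2]
punch2 [ 585.2 -289.7   74. ] [ 587.6 -287.1   74. ] [ 585.9 -289.    77. ]
plate a [630.1 251.9  16. ] [630.  249.1  16. ] [630.6 252.4  13.3]
plate b [707.   -9.5  16. ] [711.9 -12.4  16. ] [710.5  -9.6  12.4]
plate c [549.7 -58.6  16. ] [555.7 -55.4  16. ] [552.3 -58.4  19. ]
plate d [472.5 204.9  16. ] [473.1 201.5  16. ] [473.  205.4  12.7]
429.00187958288564 260.4611194814796 191.977068243687
406.59901163474194 252.81887006846134 190.81254596132112
```

Emit:
send_rows(commands=[[[0,-0.14,0,0,0,0,0],[0,-0.14,0,0,0,0,0],[0,-0.14,0,0,0,0,0],[0,-0.14,0,0,0,0,0]]], newtons=60)

```text
t: 0.7
tcp_pos: [212.9, 560.9, 231.2]
tcp_rot: [-1.565, -0.159, 0.159]
ft_force: [-0.1, -1.7, -0.1]
width: 28.3
```

```bash
cat > go.py <<'E'
import sys; from h import *
p,M,s=tool(); t=np.array(eval(sys.argv[1]),float)
print('t',round(s['t'],2),'p',p.round(1),'shift tool',(M.T@(t-p)).round(1),'w',round(s['width'],1),'F',np.round(s['ft_force'],1))
print('X',M[:,0].round(3),'Z',M[:,2].round(3),'plate+x in tool',(M.T@[.956,.292,0]).round(3),'q',np.round(s['qpos'],2))
E
python3 go.py "[514.5,66,230]"
```

```text
t 0.7 p [212.9 560.9 231.2] shift tool [ 195.7    1.2 -545.6] w 28.3 F [-0.1 -1.7 -0.1]
X [ 0.979  0.202 -0.   ] Z [-0.202  0.979 -0.   ] plate+x in tool [ 0.995 -0.     0.093] q [ 1.12  0.13  1.49  0.    1.52 -0.65]
```

Emit:
send_rows(commands=[[[0,0,0,16.3,0,-45.5,0],[0,0,0,16.3,0,-45.5,0],[0,0,0,16.3,0,-45.5,0],[0,0,0,16.3,0,-45.5,0],[0,0,0,16.3,0,-45.5,0],[0,0,0,16.3,0,-45.5,0],[0,0,0,16.3,0,-45.5,0],[0,0,0,16.3,0,-45.5,0]]])

```text
t: 1.5
tcp_pos: [412.8, 227.8, 231.5]
tcp_rot: [-1.565, -0.156, 0.154]
ft_force: [0.8, -0.0, -0.4]
width: 0.3
```

Emit:
send_rows(commands=[[[0,0,0,16.3,0,-45.5,0],[0,0,0,16.3,0,-45.5,0],[0,0,0,16.3,0,-45.5,0],[0,0,0,16.3,0,-45.5,0],[0,0,0,0,0,0,0],[0,0,0,0,0,0,0]]])

```text
t: 2.1
tcp_pos: [511.9, 62.7, 231.1]
tcp_rot: [-1.565, -0.152, 0.153]
ft_force: [-0.7, -0.8, -0.3]
width: 0.0
```

```bash
python3 go.py "[514.5,66,72]"
```

```text
t 2.1 p [511.9  62.7 231.1] shift tool [  3.3 159.1   2.6] w 0.0 F [-0.7 -0.8 -0.3]
X [ 0.981  0.193 -0.001] Z [-0.193  0.981  0.   ] plate+x in tool [ 0.994 -0.001  0.102] q [ 0.02 -0.1   1.72  0.    1.52 -1.74]
```

Emit:
send_rows(commands=[[[0,0,0,0.5,40,0.5,0],[0,0,0,0,40,0,0],[0,0,0,0,40,0,0],[0,0,0,0,25,0,0],[0,0,0,0,13,0,0],[0,0,0,0,0,0,0],[0,0,0,0,0,0,0]]])

```text
t: 2.8
tcp_pos: [512.8, 65.1, 74.7]
tcp_rot: [-1.565, -0.157, 0.154]
ft_force: [0.9, -0.8, 0.8]
width: -0.0
```

```bash
python3 go.py "[514.5,66,72]"; python3 -c "
from h import *
c=cam('side');save(c,'s2.png',(200,110,330,240),4)"
```

```text
t 2.8 p [512.8  65.1  74.7] shift tool [1.8 2.7 0.5] w -0.0 F [ 0.9 -0.8  0.8]
X [0.98  0.197 0.002] Z [-0.197  0.98  -0.   ] plate+x in tool [0.995 0.002 0.098] q [ 0.03  0.04  1.88  0.    1.22 -1.74]
```

View pics/s2.png

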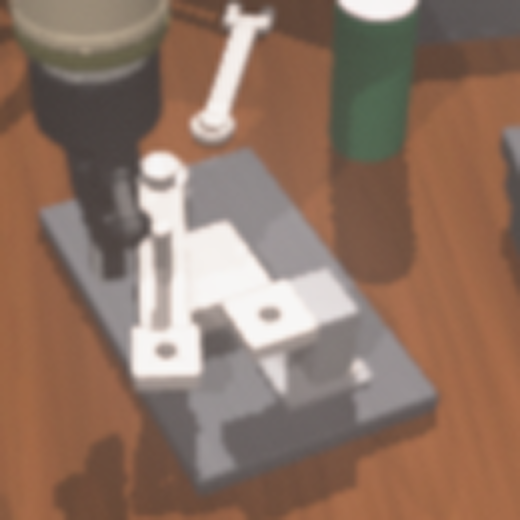

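```bash
python3 -c "
from h import *
for n,b,k in(('side',(200,110),4),('top',(170,140),3.6)):
    c=cam(n)
    for P in([546.2,75.4,60],[546.2,75.4,105],[556,180,60]):
        q=c['K']@(c['R']@np.array(P)+c['t']); q=q[:2]/q[2]; print(n,P,((q-b)*k).round())
    if n=='top': save(c,'t2.png',b+(390,260),3.6); print(world(c)[188:202,222:242,2].round().astype(int))
"
```

```text
side [546.2, 75.4, 60] [159. 276.]
side [546.2, 75.4, 105] [156. 224.]
side [556, 180, 60] [154. 172.]
top [546.2, 75.4, 60] [228. 199.]
top [546.2, 75.4, 105] [225. 191.]
top [556, 180, 60] [110. 184.]
[[481 483 483 485 483 484 483 484 482 482 480 484 484 485 484 486 482 484
  481 484]
 [484 483 479 483 482 483 482 481 484 487 487 481 481 486 483 482 483 487
  484 480]
 [483 482 484 485 482 485 480 483 482 482 480 483 484 486 483 484 485 483
  481 484]
 [485 481 483 482 485 482 483 481 483 480 484 481 482 482 480 482 483 482
  482 481]
 [481 481 480 479 477 479 479 482 480 483 479 479 477 479 481 480 480 484
  480 476]
 [480 479 478 479 480 479 480 479 481 478 477 480 478 481 481 480 479 481
  478 478]
 [478 475 477 481 475 477 480 476 477 479 477 479 477 478 477 476 480 480
  478 476]
 [475 475 477 479 479 476 478 474 478 475 477 476 477 477 476 477 477 478
  478 476]
 [475 478 475 474 473 475 477 476 479 476 475 471 475 474 473 475 472 473
  476 475]
 [471 473 472 472 470 470 475 473 471 473 473 472 471 470 473 472 476 473
  473 476]
 [468 470 472 471 472 472 470 470 471 473 471 468 471 471 469 472 472 472
  471 470]
 [471 472 467 469 468 470 469 467 471 468 469 470 468 467 468 466 470 468
  473 468]
 [465 465 464 468 466 466 466 470 467 466 464 464 467 465 465 465 464 469
  467 466]
 [461 460 463 466 466 463 464 462 463 460 465 464 463 464 465 463 466 460
  464 461]]
```

View pics/t2.png

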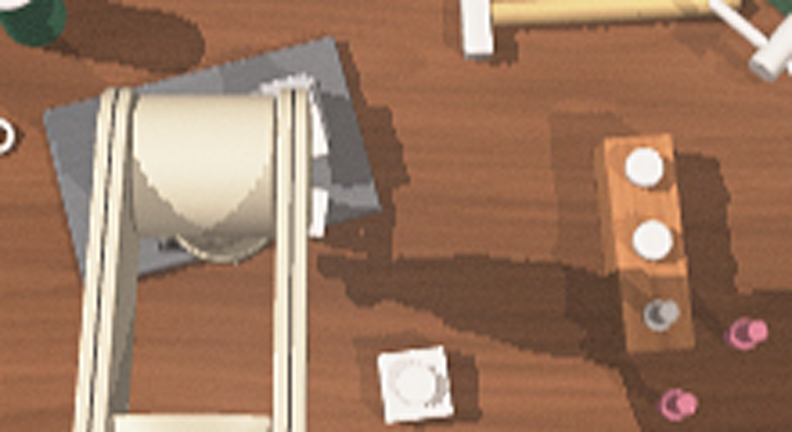

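Emit:
send_rows(commands=[[[0,0,0,4,0.3,0.4,0],[0,0,0,4,0.3,0.4,0],[0,0,0,4,0.3,0.4,0],[0,0,0,4,0.3,0.4,0],[0,0,0,4,0.3,0.4,0],[0,0,0,4,0.3,0.4,0],[0,0,0,4,0.3,0.4,0],[0,0,0,4,0.3,0.4,0]]])

```text
t: 3.75
tcp_pos: [542.8, 73.7, 70.6]
tcp_rot: [-1.566, -0.154, 0.155]
ft_force: [-3.3, -3.3, 1.9]
width: 0.1
```

Emit:
send_rows(commands=[[[0,0,0,2,0,0.2,0],[0,0,0,2,0,0.2,0],[0,0,0,2,0,0.2,0],[0,0,0,1,0,0.1,0],[0,0,0,1,0,0.1,0]]])

```text
t: 4.25
tcp_pos: [550.6, 76.3, 70.9]
tcp_rot: [-1.565, -0.155, 0.155]
ft_force: [-1.7, -2.5, -0.4]
width: 0.2
```

Emit:
send_rows(commands=[[[0,0,0,1.5,0,0.15,0],[0,0,0,1.5,0,0.15,0],[0,0,0,1.5,0,0.15,0],[0,0,0,1.5,0,0.15,0]]])

```text
t: 4.65
tcp_pos: [556.5, 78.1, 71.0]
tcp_rot: [-1.565, -0.155, 0.155]
ft_force: [-1.6, -0.7, 0.1]
width: -0.2
```

Emit:
send_rows(commands=[[[0,0,0,1,0,0.1,0],[0,0,0,1,0,0.1,0],[0,0,0,1,0,0.1,0]]])

```text
t: 4.95
tcp_pos: [559.3, 78.9, 70.9]
tcp_rot: [-1.565, -0.155, 0.155]
ft_force: [-1.6, -1.7, 0.6]
width: 0.0
```

Emit:
send_rows(commands=[[[0,0,0,1,0,0.1,0],[0,0,0,1,0,0.1,0]]])

```text
t: 5.15
tcp_pos: [561.2, 79.5, 70.9]
tcp_rot: [-1.565, -0.155, 0.155]
ft_force: [-2.7, -1.7, -0.0]
width: -0.1
```

Emit:
send_rows(commands=[[[0,0,0,1,0,0.1,0],[0,0,0,1,0,0.1,0]]])

```text
t: 5.35
tcp_pos: [563.1, 80.1, 70.9]
tcp_rot: [-1.565, -0.155, 0.155]
ft_force: [-1.9, -1.8, 0.8]
width: -0.2
```

Emit:
send_rows(commands=[[[0,0,0,0.7,0,0.1,0],[0,0,0,0.7,0,0.1,0]]])

```text
t: 5.55
tcp_pos: [564.4, 80.5, 70.9]
tcp_rot: [-1.565, -0.155, 0.155]
ft_force: [-3.0, -2.3, -0.1]
width: -0.4
```

Emit:
send_rows(commands=[[[0,0,0,0.7,0,0.1,0],[0,0,0,0.7,0,0.1,0]]])

```text
t: 5.75
tcp_pos: [565.7, 81.0, 70.9]
tcp_rot: [-1.565, -0.155, 0.155]
ft_force: [-2.4, -1.9, 0.7]
width: 0.3
```

Emit:
send_rows(commands=[[[0,0,0,0.7,0,0.1,0],[0,0,0,0.7,0,0.1,0]]])

```text
t: 5.95
tcp_pos: [567.1, 81.5, 70.9]
tcp_rot: [-1.565, -0.155, 0.155]
ft_force: [-3.2, -1.7, 0.0]
width: 0.2
```

Emit:
send_rows(commands=[[[0,0,0,0.6,0,0.1,0],[0,0,0,0.6,0,0.1,0]]])

```text
t: 6.15
tcp_pos: [568.2, 81.9, 70.9]
tcp_rot: [-1.565, -0.155, 0.155]
ft_force: [-2.5, -0.6, 1.1]
width: -0.2
```

Emit:
send_rows(commands=[[[0,0,0,0.6,0,0.1,0],[0,0,0,0.6,0,0.1,0]]])

```text
t: 6.35
tcp_pos: [569.2, 82.3, 70.9]
tcp_rot: [-1.565, -0.155, 0.155]
ft_force: [-4.0, -2.5, 0.0]
width: -0.1
```

Emit:
send_rows(commands=[[[0,0,0,0.6,0,0.1,0],[0,0,0,0.6,0,0.1,0]]])

```text
t: 6.55
tcp_pos: [569.4, 82.5, 70.7]
tcp_rot: [-1.565, -0.153, 0.157]
ft_force: [-9.2, -3.5, 4.6]
width: 0.3
```

Emit:
send_rows(commands=[[[0,0,0,0.6,0,0.1,0],[0,0,0,0.6,0,0.1,0]]])

```text
t: 6.75
tcp_pos: [569.7, 83.0, 70.4]
tcp_rot: [-1.565, -0.151, 0.158]
ft_force: [-13.1, -2.9, 7.2]
width: 0.1
```

Emit:
send_rows(commands=[[[0,0,0,0.6,0,0.1,0],[0,0,0,0.6,0,0.1,0]]])

```text
t: 6.95
tcp_pos: [570.0, 83.6, 70.1]
tcp_rot: [-1.565, -0.15, 0.16]
ft_force: [-16.7, -1.4, 8.2]
width: -0.2
```

Emit:
send_rows(commands=[[[0,0,0,-4,0,0,0],[0,0,0,-12,0,0,0],[0,0,0,-15,0,0,0],[0,0,0,0,-30,0,0],[0,0,0,0,-45,0,0],[0,0,0,0,-30,0,40],[0,0,0,0,0,0,40]]])

```text
t: 7.65
tcp_pos: [546.4, 77.9, 182.6]
tcp_rot: [-1.566, -0.164, 0.146]
ft_force: [0.5, 0.0, 0.4]
width: 28.7
```

```bash
python3 go.py "[457,-302,175]"
```

```text
t 7.65 p [546.4  77.9 182.6] shift tool [-162.3    6.2 -355. ] w 28.7 F [0.5 0.  0.4]
X [0.981 0.196 0.012] Z [-0.196  0.981 -0.001] plate+x in tool [0.995 0.011 0.099] q [ 0.05  0.02  1.7   0.    1.42 -1.72]
```

Emit:
send_rows(commands=[[[0,0,0,-20.3,0.5,-44.4,40],[0,0,0,-20.3,0.5,-44.4,40],[0,0,0,-20.3,0.5,-44.4,40],[0,0,0,-20.3,0.5,-44.4,40],[0,0,0,-20.3,0.5,-44.4,40],[0,0,0,-20.3,0.5,-44.4,40],[0,0,0,-20.3,0.5,-44.4,40],[0,0,0,-20.3,0.5,-44.4,40]]])

```text
t: 8.45
tcp_pos: [452.2, -304.5, 171.6]
tcp_rot: [-1.566, -0.156, 0.154]
ft_force: [0.7, -0.5, 0.0]
width: 40.1
```

Emit:
send_rows(commands=[[[0,0,0,0,0,0,40],[0,0,0,0,0,0,40]]])

```text
t: 8.65
tcp_pos: [452.2, -303.6, 171.2]
tcp_rot: [-1.565, -0.153, 0.152]
ft_force: [-0.4, 0.5, -1.1]
width: 39.9
```

```bash
python3 go.py "[457,-302,71]"; python3 - <<'E'
from h import *
exec(open('m2.py').read().split('for n,a')[0].split('import *')[1])
a,b=dark(ct,252.1,176),dark(cs,267,188.1); print(a,b,ray(ct,*a,76).round(1),ray(cs,*b,76).round(1),tri(a,b).round(1))
i=np.vstack([cv2.resize(ct['color'][140:260,170:390],(440,240)),]) 
A=cv2.resize(ct['color'][140:260,170:390],None,fx=1.8,fy=1.8,interpolation=2); B=cv2.resize(cs['color'][110:350,190:330],None,fx=2.4,fy=2.4,interpolation=2)
o=np.zeros((B.shape[0],A.shape[1]+B.shape[1],3),np.uint8); o[:A.shape[0],:A.shape[1]]=A; o[:,A.shape[1]:]=B
cv2.imwrite('pics/both.png',o[:,:,::-1]); print(o.shape)
E
```

```text
t 8.65 p [ 452.2 -303.6  171.2] shift tool [  5.  100.2   0.6] w 39.9 F [-0.4  0.5 -1.1]
X [0.981 0.193 0.   ] Z [-0.193  0.981  0.   ] plate+x in tool [0.994 0.    0.102] q [-0.69  0.02  1.72  0.    1.41 -2.45]
(np.float64(251.9502605135839), np.float64(176.28034983252698)) (np.float64(267.1265188740334), np.float64(187.94808212394773)) [605.9  17.3  76. ] [608.   16.2  76. ] [607.2  17.4  74.6]
(576, 732, 3)
```

View pics/both.png

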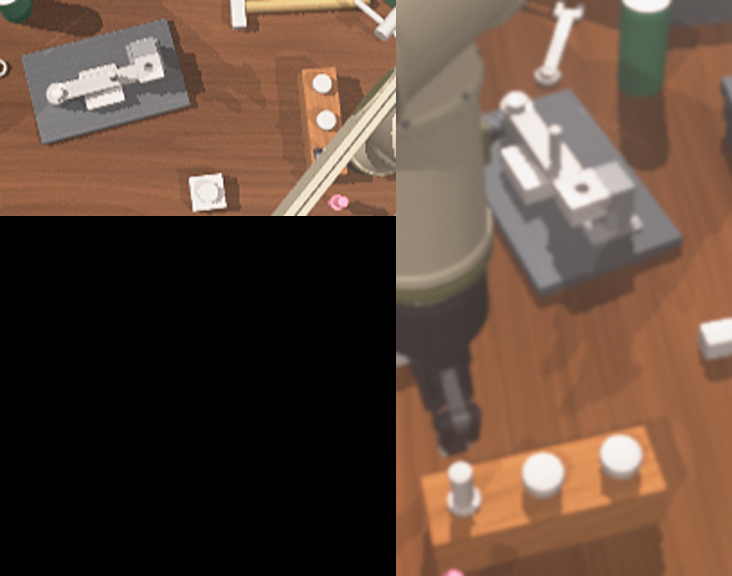

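The picture shows the bar home: its eye is out of sight under the lug and it points straight at it (side panel, bore at (582,187), peg at (555,150)). The gripper is above the pin at (460,485). Going down to it.

Emit:
send_rows(commands=[[[0,0,0,4.5,0,0.5,40],[0,0,0,0,40,0,40],[0,0,0,0,35,0,40],[0,0,0,0,20,0,40],[0,0,0,0,6,0,40],[0,0,0,0,0,0,40],[0,0,0,0,0,0,40]]])

```text
t: 9.45
tcp_pos: [458.2, -301.4, 72.5]
tcp_rot: [-1.567, -0.157, 0.154]
ft_force: [-0.7, -0.1, -0.3]
width: 40.3
```

Emit:
send_rows(commands=[[[0,0,0,0,0,0,5],[0,0,0,0,0,0,5],[0,0,0,0,0,0,5],[0,0,0,0,0,0,5],[0,0,0,0,0,0,5]]], newtons=40)

```text
t: 9.95
tcp_pos: [458.3, -302.5, 72.8]
tcp_rot: [-1.568, -0.157, 0.152]
ft_force: [0.7, -3.0, 6.0]
width: 16.9
```

```bash
python3 go.py "[457,-302,71]"; python3 -c "
from h import *
c=cam('side');save(c,'g.png',(180,260,330,360),4)"
```

```text
t 9.95 p [ 458.3 -302.5   72.8] shift tool [-1.1  1.8  0.8] w 16.9 F [ 0.7 -3.   6. ]
X [0.981 0.196 0.002] Z [-0.196  0.981 -0.003] plate+x in tool [0.995 0.002 0.099] q [-0.68  0.13  1.79 -0.    1.22 -2.44]
```

View pics/g.png

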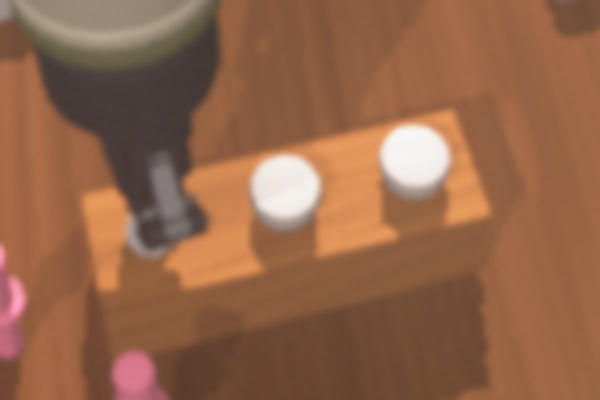

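Emit:
send_rows(commands=[[[0,0,0,0,0,0,5],[0,0,0,0,-3,0,5],[0,0,0,0,-10,0,5],[0,0,0,0,-20,0,5],[0,0,0,0,-35,0,5],[0,0,0,0,-40,0,5],[0,0,0,0,0,0,5],[0,0,0,0,0,0,5]]], newtons=80)

```text
t: 10.8
tcp_pos: [457.4, -301.5, 179.9]
tcp_rot: [-1.566, -0.156, 0.154]
ft_force: [-0.3, -0.0, -2.4]
width: 15.9
```

```bash
python3 go.py "[607,17,180]"; python3 -c "
from h import *
c=cam('side');save(c,'l.png',(170,220,320,340),4)
p,M,s=tool()
for h in(-14.8,-59.8):
  q=c['K']@(c['R']@(p+[0,0,h])+c['t']); print(((q[:2]/q[2]-(170,220)+.5)*4).round(1))"
```

```text
t 10.8 p [ 457.4 -301.5  179.9] shift tool [ 2.091e+02 -2.000e-01  2.830e+02] w 15.9 F [-0.3 -0.  -2.4]
X [0.981 0.196 0.001] Z [-0.196  0.981 -0.001] plate+x in tool [0.995 0.001 0.099] q [-0.68  0.02  1.7   0.    1.42 -2.44]
[173.5 273.7]
[181.2 327. ]
```

View pics/l.png

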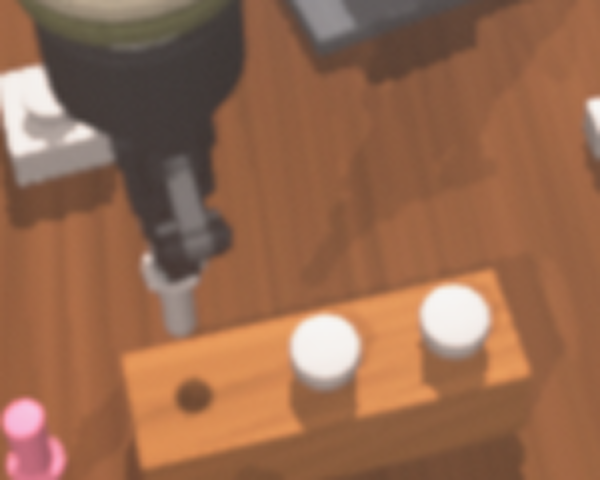

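The pin is held upright. Its tip at (180,331) agrees with the predicted (181,327), and the rack bore at (195,395) is empty. Moving to the lug.

Emit:
send_rows(commands=[[[0,0,0,26.1,0,35.4,5],[0,0,0,26.1,0,35.4,5],[0,0,0,26.1,0,35.4,5],[0,0,0,26.1,0,35.4,5],[0,0,0,26.1,0,35.4,5],[0,0,0,26.1,0,35.4,5],[0,0,0,26.1,0,35.4,5],[0,0,0,26.1,0,35.4,5]]])

```text
t: 11.65
tcp_pos: [605.2, 19.3, 176.2]
tcp_rot: [-1.565, -0.152, 0.158]
ft_force: [1.7, -1.1, -1.1]
width: 15.6
```

Emit:
send_rows(commands=[[[0,0,0,0,0,0,5],[0,0,0,0,10,0,5],[0,0,0,0,10,0,5],[0,0,0,0,10,0,5],[0,0,0,0,0,0,5],[0,0,0,0,0,0,5],[0,0,0,0,0,0,5]]])

```text
t: 12.35
tcp_pos: [606.5, 16.8, 149.4]
tcp_rot: [-1.565, -0.155, 0.154]
ft_force: [-0.3, -0.0, -1.9]
width: 15.9
```

```bash
python3 go.py "[607,17,140]"; python3 -c "
from h import *
c=cam('side');save(c,'n.png',(220,110,320,210),6)
p,M,s=tool()
for P in (p+[0,0,-59.8],[607,17,76]):
  q=c['K']@(c['R']@np.array(P)+c['t']); print(((q[:2]/q[2]-(220,110)+.5)*6).round(1))"
```

```text
t 12.35 p [606.5  16.8 149.4] shift tool [0.6 9.4 0.1] w 15.9 F [-0.3 -0.  -1.9]
X [0.981 0.195 0.001] Z [-0.195  0.981 -0.   ] plate+x in tool [0.995 0.001 0.1  ] q [-0.06  0.2   1.56  0.    1.38 -1.82]
[282.8 445.6]
[283.1 469.6]
```

View pics/n.png

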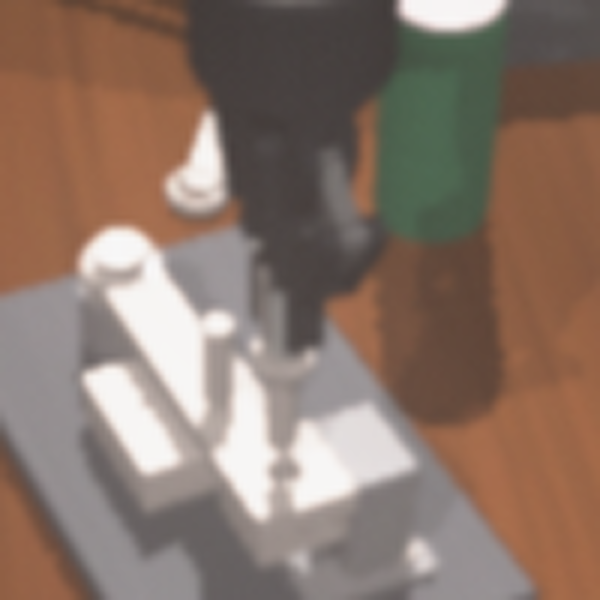

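The pin tip (283,450) stands right over the bore (284,470). Lowering gently.

Emit:
send_rows(commands=[[[0,0,0,0.4,3,0,5],[0,0,0,0,3,0,5],[0,0,0,0,3,0,5],[0,0,0,0,2,0,5],[0,0,0,0,1,0,5],[0,0,0,0,0,0,5]]])

```text
t: 13.0
tcp_pos: [606.5, 17.5, 136.6]
tcp_rot: [-1.565, -0.155, 0.155]
ft_force: [0.0, 0.1, -0.6]
width: 16.1
```

Emit:
send_rows(commands=[[[0,0,0,0,1,0,5],[0,0,0,0,1,0,5],[0,0,0,0,0,0,5]]])

```text
t: 13.3
tcp_pos: [607.1, 17.5, 135.6]
tcp_rot: [-1.565, -0.156, 0.154]
ft_force: [-0.3, 0.8, 3.0]
width: 15.8
```

Emit:
send_rows(commands=[[[0,0,0,0,1,0,5],[0,0,0,0,0.5,0,5],[0,0,0,0,0,0,5]]])

```text
t: 13.6
tcp_pos: [607.3, 16.9, 133.9]
tcp_rot: [-1.566, -0.156, 0.154]
ft_force: [0.8, -2.3, 1.1]
width: 15.8
```

Emit:
send_rows(commands=[[[0,0,0,0,0.8,0,5],[0,0,0,0,0.7,0,5],[0,0,0,0,0,0,5]]])

```text
t: 13.9
tcp_pos: [607.2, 16.9, 132.5]
tcp_rot: [-1.566, -0.156, 0.154]
ft_force: [1.8, -3.7, 4.3]
width: 16.2
```

Emit:
send_rows(commands=[[[0,0,0,0,0.8,0,5],[0,0,0,0,0.7,0,5],[0,0,0,0,0,0,5]]])

```text
t: 14.2
tcp_pos: [607.1, 16.7, 130.5]
tcp_rot: [-1.567, -0.155, 0.154]
ft_force: [2.4, -6.5, 1.5]
width: 15.9
```

The pin has entered. The side force (2, -6.5) says the bore lies towards -y, so I ease that way while lowering.

Emit:
send_rows(commands=[[[0,0,0,0.2,0,-0.6,5],[0,0,0,0,1,-0.3,5],[0,0,0,0,1,0,5],[0,0,0,0,0,0,5]]])

```text
t: 14.6
tcp_pos: [607.1, 16.4, 128.1]
tcp_rot: [-1.566, -0.155, 0.155]
ft_force: [3.8, -4.4, 1.5]
width: 16.3
```

Emit:
send_rows(commands=[[[0,0,0,0,1.5,0,5],[0,0,0,0,1.5,0,5],[0,0,0,0,0,0,5]]])

```text
t: 14.9
tcp_pos: [607.1, 16.4, 125.1]
tcp_rot: [-1.566, -0.155, 0.155]
ft_force: [2.9, -4.7, -0.5]
width: 16.0
```

Emit:
send_rows(commands=[[[0,0,0,0.4,0,-0.7,5],[0,0,0,0,1.5,0,5],[0,0,0,0,1.5,0,5],[0,0,0,0,1,0,5],[0,0,0,0,0,0,5]]])

```text
t: 15.4
tcp_pos: [607.3, 16.1, 120.9]
tcp_rot: [-1.565, -0.154, 0.155]
ft_force: [2.4, -2.5, -1.4]
width: 16.0
```

Emit:
send_rows(commands=[[[0,0,0,0,1,0,5],[0,0,0,0,1,0,5],[0,0,0,0,1,0,5],[0,0,0,0,0,0,5]]])

```text
t: 15.8
tcp_pos: [607.4, 16.1, 118.1]
tcp_rot: [-1.565, -0.155, 0.155]
ft_force: [1.4, -2.5, -1.1]
width: 15.8
```

Emit:
send_rows(commands=[[[0,0,0,0,1,0,5],[0,0,0,0,1,0,5],[0,0,0,0,0,0,5]]])

```text
t: 16.1
tcp_pos: [607.4, 16.0, 116.1]
tcp_rot: [-1.565, -0.155, 0.155]
ft_force: [2.2, -1.9, -2.1]
width: 16.1
```

Into the eye with no resistance. Carrying on.

Emit:
send_rows(commands=[[[0,0,0,0.2,2,-0.2,5],[0,0,0,0,2,0,5],[0,0,0,0,2,0,5],[0,0,0,0,0,0,5]]])

```text
t: 16.5
tcp_pos: [607.4, 15.9, 109.7]
tcp_rot: [-1.565, -0.154, 0.156]
ft_force: [0.7, -1.0, -3.1]
width: 16.0
```

Emit:
send_rows(commands=[[[0,0,0,0,2,0,5],[0,0,0,0,2,0,5],[0,0,0,0,2,0,5],[0,0,0,0,2,0,5],[0,0,0,0,0,0,5]]])

```text
t: 17.0
tcp_pos: [607.5, 15.8, 101.9]
tcp_rot: [-1.565, -0.154, 0.155]
ft_force: [0.5, -0.7, -2.8]
width: 16.3
```

Emit:
send_rows(commands=[[[0,0,0,0,2,0,5],[0,0,0,0,2,0,5],[0,0,0,0,2,0,5],[0,0,0,0,1,0,5],[0,0,0,0,0,0,5]]])

```text
t: 17.5
tcp_pos: [607.7, 15.8, 95.2]
tcp_rot: [-1.565, -0.155, 0.155]
ft_force: [0.8, -1.2, -1.9]
width: 15.6
```

Expected seat at TCP z of about 90.8.

Emit:
send_rows(commands=[[[0,0,0,0,1,0,5],[0,0,0,0,1,0,5],[0,0,0,0,1,0,5],[0,0,0,0,0,0,5]]])

```text
t: 17.9
tcp_pos: [607.8, 15.8, 92.3]
tcp_rot: [-1.565, -0.155, 0.155]
ft_force: [1.3, -1.4, -1.5]
width: 15.7
```

Emit:
send_rows(commands=[[[0,0,0,0,0.6,0,5],[0,0,0,0,0.6,0,5],[0,0,0,0,0,0,5]]])

```text
t: 18.2
tcp_pos: [607.8, 15.8, 91.1]
tcp_rot: [-1.565, -0.155, 0.155]
ft_force: [0.5, -1.4, -2.0]
width: 15.7
```

Emit:
send_rows(commands=[[[0,0,0,0,0.5,0,5],[0,0,0,0,0.5,0,5],[0,0,0,0,0,0,5]]])

```text
t: 18.5
tcp_pos: [607.9, 15.8, 91.0]
tcp_rot: [-1.565, -0.155, 0.155]
ft_force: [-3.3, -0.3, 4.9]
width: 15.7
```

Contact at z 91.0, as expected for the seat. Letting go.

Emit:
send_rows(commands=[[[0,0,0,0,0.2,0,20],[0,0,0,0,0,0,30],[0,0,0,0,0,0,40],[0,0,0,0,0,0,40],[0,0,0,0,0,0,40],[0,0,0,0,0,0,40]]])

```text
t: 19.1
tcp_pos: [607.8, 15.9, 89.9]
tcp_rot: [-1.565, -0.155, 0.155]
ft_force: [0.7, -0.1, 0.8]
width: 40.2
```

Emit:
send_rows(commands=[[[0,0,0,0,-5,0,40],[0,0,0,0,-20,0,40],[0,0,0,0,-40,0,40],[0,0,0,0,-40,0,40],[0,0,0,-40,-10,0,40],[0,0,0,-45,0,0,40],[0,0,0,-45,0,0,40],[0,0,0,-20,0,0,40]]])

```text
t: 19.9
tcp_pos: [457.9, -13.9, 205.0]
tcp_rot: [-1.565, -0.154, 0.155]
ft_force: [1.2, -0.7, 0.1]
width: 40.3
```

```bash
python3 - <<'E'
from h import *
c=cam('side'); save(c,'f.png',(200,110,330,240),4.5)
W=world(c)
for P in([607.5,16,76],[607.5,16,76+49]):
  q=c['K']@(c['R']@np.array(P)+c['t']); print(((q[:2]/q[2]-(200,110)+.5)*4.5).round(1))
m=W[110:240,200:330]; k=np.hypot(m[...,0]-607.5,m[...,1]-16)<9; print('z max near pin',np.sort(m[...,2][k])[-8:].round(1))
s=arm.get_state(); print(s['t'],s['tcp_pos'],s['ft_force'])
E
```

```text
[303.6 353.4]
[305.  287.7]
z max near pin [124.9 124.9 125.1 125.2 125.3 125.9 126.2 126.2]
19.95 [456.87015993 -14.12202971 205.11186542] [ 3.44481299 -0.23636002  0.02096916]
```

View pics/f.png

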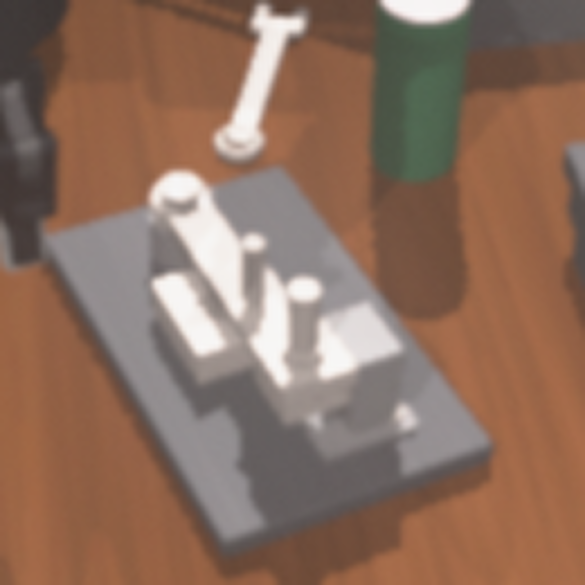

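The pin stands upright at (304,325) with its collar on the lug. Its top is at z of about 125, matching the expected 76 + 49, and the bar is home. Handing in.

```bash
python3 -c "
from rig import arm
print(arm.finish_job())"
```

```text
the job is handed in; nothing more can be done
None
```

The bar is home against its stop and the hinge pin is threaded through the lug and the bar's eye, collar down on the lug and let go. I handed the job in at about 20 s of the 72 s allowed.

- **Bar:** I pushed the peg with closed fingers until it stopped moving. The force rose to about 19 N at the stop, and a picture then showed the bar in line under the lug.
- **Pin:** I took the grey pin from the rack's near bore and followed small side forces into the lug's bore. It passed through the eye without resistance. The highest reading while inserting was about 8 N.
- **Seat:** The collar touched down at tool height 91.0 mm, where I expected 90.8.
- **After release:** The pin stands upright with its top at about 125 mm, exactly where a seated collar puts it. The gripper is well clear.

No check failed or disagreed. I read forces only at the end of each move call, so a short peak between readings would not show. The punches looked undisturbed in the pictures taken while lifting the pin; I did not picture the rack again at the end.

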